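# Open the empty clips of the drying rack

### The arm

A 7-joint arm with a two-finger parallel gripper is mounted at the origin on the work surface. World frame = base frame: x ahead of the robot, y to its left, z up, the work surface at z = 0. Lengths are in m, angles in degrees, forces in N, time in s.
With the tool pointing down it reaches from about 0.425 to 0.875 m from the base axis. Payload 9.9 kg.
Tool frame: the origin (TCP) lies at the very end of the fingers, on their centre line; the grasp point (between the pads) lies 19 mm behind it; z points along the fingers, y is the line along which they close (so a half turn about z gives the same grasp; the last joint's range is limited). The gripper opens to 85 mm and grips with 20 to 120 N. Pads are 22 mm wide; open, the fingers measure 114 mm over their backs; the gripper's body (76 mm by 85 mm) begins 54 mm behind the grasp point. The pads swing forward as they close: fully open they stand 13 mm farther back than shut.
Start: joints at [-73.843, 32.985, 1.427, 82.34, -0.859, 64.687, -3.237], TCP at [0.241, 0.63, 0.231] pointing down, gripper open.
Joint ranges: [-157.87, 157.87], [-19.46, 123.44], [-87.15, 90], [11.01, 140.99], [-62.26, 242.26], [9.8, 113.94], [-161.44, 161.44]. Speed limits (degrees/s): [127.2, 127.2, 172.46, 172.46, 180, 180, 180].

### API

Orientations are given as a 3x3 rotation matrix whose columns are the frame's x, y, z axes.
In Python, from cell import r gives the robot as it stands.
- The arm moves only by the shell command python3 -m inch 'ROWS' [FORCE]. ROWS is JSON, a list of rows, each an object of numbers: "gripper": the finger opening in mm, from 0 to 85.4; "x", "y", "z": the shift along the world's x, y, z in mm; "wx", "wy", "wz": the turn, a rotation vector about the world's x, y, z in rad. A call has exactly 10 rows; each row is the pose to reach, as a shift and turn from the pose commanded when the call began; what a row does not reach only later rows make up. A row lasts 1/12 s, in which the tool goes at most 41.7 mm and 7.16 degrees, less where a joint would pass 70% of its speed; a pose out of reach is approached as far as the arm can. A call with a gripper value outside its range is refused whole. The fingers move at their own pace and stop on an object; FORCE is the grip in N (left out, the last holds). Time passes only in rows, so rows that repeat a pose let the fingers close, or fill a call up. It gives the time, the measured TCP pose, the force, the opening and the grip force at its end, in the units of the state.
- r.sense(): the state, without advancing time (a new reading comes with each control period).
- r.grab_frame(name): name is "scene" or "top"; returns a dict with "frame" (400x640x3 uint8, blue, green, red), "mtx" (3x3 intrinsics, pixels), "k1" (the pictures are not rectified: a ray, as slopes to the right and down, at radius r is drawn at 1 + k1 r^2 times it, then the intrinsics apply), "T" (4x4, takes a point from camera to world coordinates). Camera axes: x right, y down, z forward; pixel columns grow to the right and rows downward; lengths in m; the calibration is good to about 2 mm. A picture is of the moment at which its call begins. There is no depth.
- r.close_job(): hands the job in; it is judged then, once.
The state is a dict: "time_s": time; "qpos": joint angles; "joint_velocities": joint speeds; "tau": joint torques, N m; "position": TCP position; "eef_rot": TCP orientation; "contact_force": force on the tool from outside, world axes, zero at the start; "torque": the same for the moment, N m; "width": opening from 0.0 (shut) to 1.0 (fully open); "gripper_force": force on a finger pad.
Only numpy, scipy, OpenCV 4.12 (cv2) and the standard library are available. Lean on these libraries where they do the work, as an engineer would, in place of code of your own. Each camera call takes 0.05 s, during which the arm holds its last target. There are 200 camera calls.

### The job

Get the drying rack's clip row ready for the next things: with the fingertips, lightly press down the thumb tab of the wide-tabbed clip, then of the empty round-tabbed clip, then of the narrow-tabbed clip, so that each is left standing open; something over half of the tab's travel is enough, without ramming it. Do not press the clip that grips the blue insole, do not pull any tab up, and leave everything else where it is.

Things in the scene. Friction and masses are not known exactly. Their poses are not given: they have to be found in the camera images.
- rack: White plastic drying rack, fixed, 510 (y) x 310 (x) mm. Origin at ledge height under the middle of its front beam; x points from the beam along the deck, away from the robot, y along the beam. Beam 24 mm wide, top 85 mm above the ledge, carrying the row of four clips; deck top 60 to 62 mm above the ledge.
- wide_clip: Empty clip with the wide thumb tab. White plastic, fixed on the rack's front beam in one of four places 80 mm apart (varies); base 34 x 26 mm, jaws away from the robot, tab towards it. Origin on the beam's top, under the hinge pin; axes as the rack's. Over 22 N is too hard.
- round_clip: Empty clip with a round thumb tab. White plastic, fixed on the rack's front beam in one of four places 80 mm apart (varies); base 34 x 26 mm, jaws away from the robot, tab towards it. Origin on the beam's top, under the hinge pin; axes as the rack's. Over 22 N is too hard.
- narrow_clip: Empty clip with the narrow thumb tab. White plastic, fixed on the rack's front beam in one of four places 80 mm apart (varies); base 34 x 26 mm, jaws away from the robot, tab towards it. Origin on the beam's top, under the hinge pin; axes as the rack's. Over 22 N is too hard.
- insole_clip: The clip that grips the heel of the blue insole (90 x 290 x 5 mm, lying along the deck). Tab round, 36 mm, as on the round clip. Leave shut. White plastic, fixed on the rack's front beam in one of four places 80 mm apart (varies); base 34 x 26 mm, jaws away from the robot, tab towards it. Origin on the beam's top, under the hinge pin; axes as the rack's. Over 22 N is too hard.
- wide_press (a point): Centre of the top face of the thumb tab, a rectangle 62 mm wide along the beam and 36 mm deep, 4 mm thick. The tab juts from the beam towards the robot over the open ledge, its centre 46 mm from the hinge pin (pin along rack y, 109 mm above the ledge). Shut, it rises 0.2 rad towards the robot and this point is about 120 mm up; it sinks 4.6 mm per 0.1 rad and moves with the tab. x axis away from the robot.
- round_press (a point): Centre of the top face of the thumb tab, a disc 36 mm across, 4 mm thick. The tab juts from the beam towards the robot over the open ledge, its centre 46 mm from the hinge pin (pin along rack y, 109 mm above the ledge). Shut, it rises 0.2 rad towards the robot and this point is about 120 mm up; it sinks 4.6 mm per 0.1 rad and moves with the tab. x axis away from the robot.
- narrow_press (a point): Centre of the top face of the thumb tab, a rectangle 14 mm wide along the beam and 36 mm deep, 4 mm thick. The tab juts from the beam towards the robot over the open ledge, its centre 46 mm from the hinge pin (pin along rack y, 109 mm above the ledge). Shut, it rises 0.2 rad towards the robot and this point is about 120 mm up; it sinks 4.6 mm per 0.1 rad and moves with the tab. x axis away from the robot.
- wide_tab (a joint): Hinge of this clip's thumb tab. 0 = shut (starts at 0 to 0.06); grows as the tab is pushed down, 0.45 = stop; from 0.20 on the clip counts as open. It has no return spring: the tab stays where it is left. Moving it takes about 3 N at the tab's centre. Negative = tab pulled up (wrong).
- round_tab (a joint): Hinge of this clip's thumb tab. 0 = shut (starts at 0 to 0.06); grows as the tab is pushed down, 0.45 = stop; from 0.20 on the clip counts as open. It has no return spring: the tab stays where it is left. Moving it takes about 3 N at the tab's centre. Negative = tab pulled up (wrong).
- narrow_tab (a joint): Hinge of this clip's thumb tab. 0 = shut (starts at 0 to 0.06); grows as the tab is pushed down, 0.45 = stop; from 0.20 on the clip counts as open. It has no return spring: the tab stays where it is left. Moving it takes about 3 N at the tab's centre. Negative = tab pulled up (wrong).
- insole_tab (a joint): Hinge of this clip's thumb tab. 0 = shut (starts at 0 to 0.06); grows as the tab is pushed down, 0.45 = stop; from 0.20 on the clip counts as open. It has no return spring: the tab stays where it is left. Moving it takes about 3 N at the tab's centre. Negative = tab pulled up (wrong). This one must stay shut.
- mug: Aluminium mug, 72 mm across, 85 mm tall, handle at its +y, standing on the left end of the rack's deck. Origin: centre of its underside. Not part of the job.
- jar: Glass jar with a steel lid, 68 mm across, 100 mm tall, on the right end of the rack's deck. Origin: centre of its underside. Not part of the job.
- scraper: Orange plastic scraper, 190 mm long, lying on the ledge in front of the rack. Origin on its underside. Not part of the job.
- brush: Small wooden brush, 170 mm long, lying on the ledge in front of the rack. Origin on its underside. Not part of the job.
- peg_tray: Wooden tray with clothes pegs, 200 x 130 x 45 mm, left of the rack. Origin: centre of its underside. Not part of the job.
- detergent: Yellow detergent bottle, 64 mm across, 210 mm tall, left of the rack. Origin: centre of its underside. Not part of the job.
- herb_pot: Terracotta herb pot, 128 mm across, 115 mm tall to the rim, right of the rack. Origin: centre of its underside. Not part of the job.

How it is judged:
By the outcome, as a careful person would: the job done as asked, in the order asked, and still so for the second after the job is handed in, with the robot touching nothing.
It also fails if it takes over 42 s, if anything falls off the work surface, if the arm or the gripper's body presses on something with over 40 N, if the wrist force passes 120 N, or if a joint passes its speed limit or range.

## Working session

There is one attempt and no reset: what is moved stays moved. The work goes in short steps, Python scripts to look and compute and a shell command to move; the robot and the scene stay as the last step left them, time stands still between calls to the robot, and variables do not carry over. Pictures are saved under pics/ and viewed, at most 10 in all, crops included, and the job is handed in when it is done.

```bash
mkdir -p pics; ls; cat > h.py <<'E'
import numpy as np, cv2
from cell import r
def save(n,f): cv2.imwrite('pics/'+f,r[n]) 
def ray(g,u,v):
    K=np.array(g['mtx'],float);T=np.array(g['T'])
    p=cv2.undistortPoints(np.array([[[u,v]]],float),K,np.array([g['k1'],0,0,0],float))[0,0]
    return T[:3,3],T[:3,:3]@np.array([p[0],p[1],1])
def at_z(g,u,v,z):
    o,d=ray(g,u,v);return o+d*(z-o[2])/d[2]
def proj(g,P):
    T=np.linalg.inv(np.array(g['T']));P=np.atleast_2d(P).astype(float)
    return cv2.projectPoints(P,cv2.Rodrigues(T[:3,:3])[0],T[:3,3],np.array(g['mtx'],float),np.array([g['k1'],0,0,0],float))[0][:,0]
E
python3 - <<'E'
from h import *
import pickle
for n in('scene','top'):
    g=r.grab_frame(n);cv2.imwrite(f'pics/{n}0.png',g['frame']);pickle.dump(g,open(n+'.pkl','wb'));print(np.round(g['T'],3),g['k1'],g['mtx'])
s=r.sense();print(s['position'],s['eef_rot'],s['contact_force'],s['time_s'],s['width'])
E
```

```text
pics
[[ 0.811  0.467 -0.352  1.07 ]
 [ 0.584 -0.636  0.504 -0.727]
 [ 0.011 -0.615 -0.789  1.284]
 [ 0.     0.     0.     1.   ]] 0.021210752929253958 [[518.34535718   0.         317.70685731]
 [  0.         518.34535718 204.13792812]
 [  0.           0.           1.        ]]
[[-0.018 -0.999  0.049  0.458]
 [-1.     0.018  0.005  0.008]
 [-0.006 -0.049 -0.999  1.611]
 [ 0.     0.     0.     1.   ]] -0.15846526873013259 [[502.11780023   0.         314.97144484]
 [  0.         502.11780023 193.38396434]
 [  0.           0.           1.        ]]
[0.24126968 0.62995488 0.23052279] [[-9.33844385e-01  3.57679203e-01 -5.02672594e-04]
 [ 3.57679553e-01  9.33843268e-01 -1.44526892e-03]
 [-4.75252151e-05 -1.52945197e-03 -9.99998829e-01]] [-0.33050147  0.72931028  0.12588751] 0.1 0.9990820495057232
```

View pics/scene0.png

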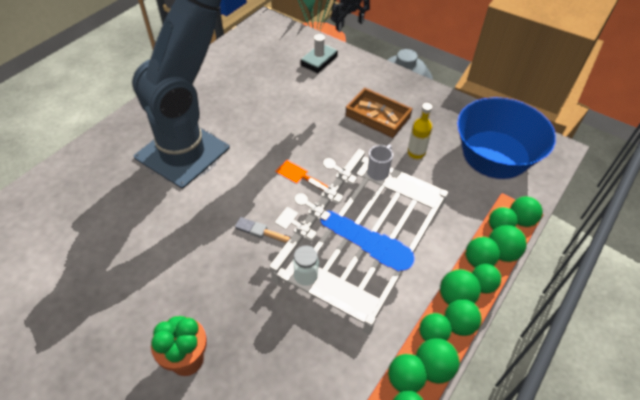

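View pics/top0.png

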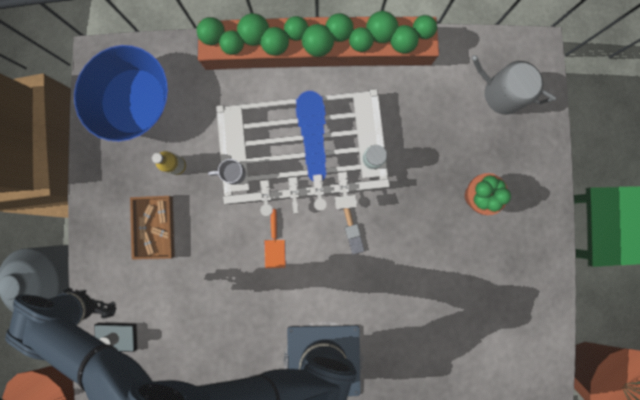

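The row from left (+y) to right looks like round at (266,208), narrow at (294,205), the insole clip at (319,203), and wide at (346,202). I'll enlarge both views to check.

```bash
python3 - <<'E'
from h import *
import pickle
g=pickle.load(open('top.pkl','rb'))['frame'][165:225,215:395];cv2.imwrite('pics/t1.png',cv2.resize(g,None,fx=4.4,fy=4.4,interpolation=cv2.INTER_CUBIC))
g=pickle.load(open('scene.pkl','rb'))['frame'][140:280,260:400];cv2.imwrite('pics/s1.png',cv2.resize(g,None,fx=4,fy=4,interpolation=cv2.INTER_CUBIC))
E
```

```text
(no output)
```

View pics/t1.png

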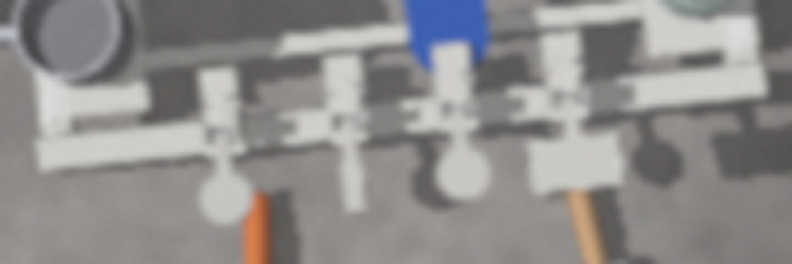

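View pics/s1.png

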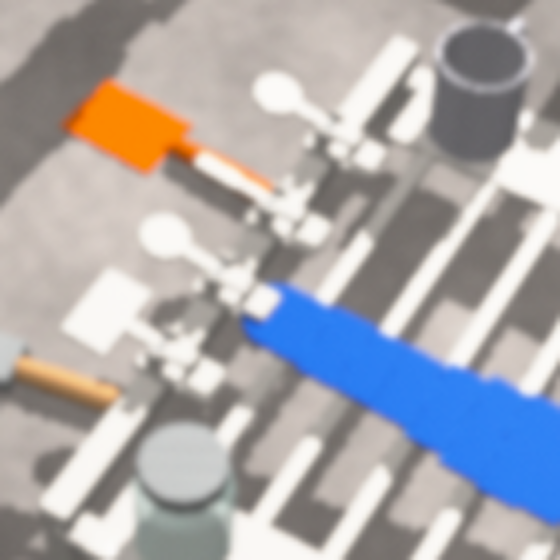

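Both views agree. In the top crop the tab centres are round (226,198), narrow (353,186), insole (463,173) and wide (576,162). In the scene crop they are round (279,93), insole (166,236) and wide (106,311). I'll triangulate these and fit the row.

```bash
python3 - <<'E'
from h import *
import pickle
t=pickle.load(open('top.pkl','rb'));s=pickle.load(open('scene.pkl','rb'))
T={'round':(226,198),'narrow':(353,186),'insole':(463,173),'wide':(576,162)}
S={'round':(279,93),'insole':(166,236),'wide':(106,311)}
ft=lambda p:((p[0]+.5)/4.4-.5+215,(p[1]+.5)/4.4-.5+165)
fs=lambda p:((p[0]+.5)/4-.5+260,(p[1]+.5)/4-.5+140)
for k in T:
    P=at_z(t,*ft(T[k]),.12);print(k,'top@.12',P.round(4),end=' ')
    if k in S:
        print('scene@.12',at_z(s,*fs(S[k]),.12).round(4),end=' ')
        o1,d1=ray(t,*ft(T[k]));o2,d2=ray(s,*fs(S[k]))
        A=np.stack([d1,-d2],1);l=np.linalg.lstsq(A,o2-o1,rcond=None)[0]
        a,b=o1+l[0]*d1,o2+l[1]*d2;print('tri',((a+b)/2).round(4),'gap',np.linalg.norm(a-b).round(4),end='')
    print()
E
```

```text
round top@.12 [0.4845 0.162  0.12  ] scene@.12 [0.4869 0.1669 0.12  ] tri [0.4864 0.1632 0.1226] gap 0.005
narrow top@.12 [0.4911 0.0759 0.12  ] 
insole top@.12 [0.4985 0.0015 0.12  ] scene@.12 [0.501  0.0052 0.12  ] tri [0.5002 0.0028 0.1216] gap 0.0043
wide top@.12 [ 0.5046 -0.075   0.12  ] scene@.12 [ 0.5075 -0.073   0.12  ] tri [ 0.5059 -0.0739  0.1196] gap 0.0035
```

The triangulated heights are 0.120–0.123 (expected 0.120) and round to wide is 239 mm (expected 240), so the points fit and the ledge is at z≈0. Rack yaw is about +0.083 rad. I'll shut the fingers, turn +0.45 rad and travel towards the wide tab.

```bash
python3 -m inch '[{"gripper":0,"x":12,"y":-34,"wz":0.05},{"gripper":0,"x":26,"y":-69,"wz":0.1},{"gripper":0,"x":39,"y":-104,"wz":0.15},{"gripper":0,"x":52,"y":-139,"wz":0.2},{"gripper":0,"x":66,"y":-174,"wz":0.25},{"gripper":0,"x":79,"y":-209,"wz":0.3},{"gripper":0,"x":92,"y":-244,"wz":0.35},{"gripper":0,"x":105,"y":-279,"wz":0.4},{"gripper":0,"x":119,"y":-314,"wz":0.45},{"gripper":0,"x":132,"y":-350,"wz":0.45}]' 20
```

```text
$[0]: bad value
```

```bash
python3 -m inch '[{"gripper":0,"x":12,"y":-34,"z":0,"wx":0,"wy":0,"wz":0.05},{"gripper":0,"x":26,"y":-69,"z":0,"wx":0,"wy":0,"wz":0.1},{"gripper":0,"x":39,"y":-104,"z":0,"wx":0,"wy":0,"wz":0.15},{"gripper":0,"x":52,"y":-139,"z":0,"wx":0,"wy":0,"wz":0.2},{"gripper":0,"x":66,"y":-174,"z":0,"wx":0,"wy":0,"wz":0.25},{"gripper":0,"x":79,"y":-209,"z":0,"wx":0,"wy":0,"wz":0.3},{"gripper":0,"x":92,"y":-244,"z":0,"wx":0,"wy":0,"wz":0.35},{"gripper":0,"x":105,"y":-279,"z":0,"wx":0,"wy":0,"wz":0.4},{"gripper":0,"x":119,"y":-314,"z":0,"wx":0,"wy":0,"wz":0.45},{"gripper":0,"x":132,"y":-350,"z":0,"wx":0,"wy":0,"wz":0.45}]' 20
```

```text
time_s: 0.93
position: [0.3737, 0.2786, 0.2312]
eef_rot: [[-0.996, -0.088, -0.0], [-0.088, 0.996, -0.0], [0.0, -0.0, -1.0]]
contact_force: [1.2, 0.8, 0.1]
width: 0.004
gripper_force: 0.0
```

```bash
python3 -m inch '[{"gripper":0,"x":14,"y":-38,"z":0,"wx":0,"wy":0,"wz":0},{"gripper":0,"x":28,"y":-76,"z":0,"wx":0,"wy":0,"wz":0},{"gripper":0,"x":42,"y":-114,"z":0,"wx":0,"wy":0,"wz":0},{"gripper":0,"x":56,"y":-152,"z":0,"wx":0,"wy":0,"wz":0},{"gripper":0,"x":70,"y":-190,"z":-10,"wx":0,"wy":0,"wz":0},{"gripper":0,"x":84,"y":-228,"z":-20,"wx":0,"wy":0,"wz":0},{"gripper":0,"x":98,"y":-266,"z":-30,"wx":0,"wy":0,"wz":0},{"gripper":0,"x":112,"y":-303,"z":-45,"wx":0,"wy":0,"wz":0},{"gripper":0,"x":124,"y":-335,"z":-60,"wx":0,"wy":0,"wz":0},{"gripper":0,"x":131,"y":-353,"z":-75,"wx":0,"wy":0,"wz":0}]'
python3 - <<'E'
from h import *
for n in('scene','top'):
    g=r.grab_frame(n)
    print(n,proj(g,r.sense()['position']))
    f=g['frame']; f=f[140:280,260:400] if n=='scene' else f[160:260,240:390]
    cv2.imwrite(f'pics/{n}2.png',cv2.resize(f,None,fx=4,fy=4,interpolation=cv2.INTER_CUBIC))
print(r.sense()['position'],r.sense()['contact_force'])
E
```

```text
time_s: 1.77
position: [0.5052, -0.0773, 0.1556]
eef_rot: [[-0.997, -0.08, 0.001], [-0.08, 0.997, -0.002], [-0.001, -0.002, -1.0]]
contact_force: [0.1, 0.4, 0.5]
width: -0.001
gripper_force: 0.0
scene [[283.38986599 211.24291408]]
top [[346.73313974 201.32360501]]
[ 0.50374892 -0.07660841  0.15402031] [-1.05201428  0.22387717 -0.86388889]
```

View pics/scene2.png

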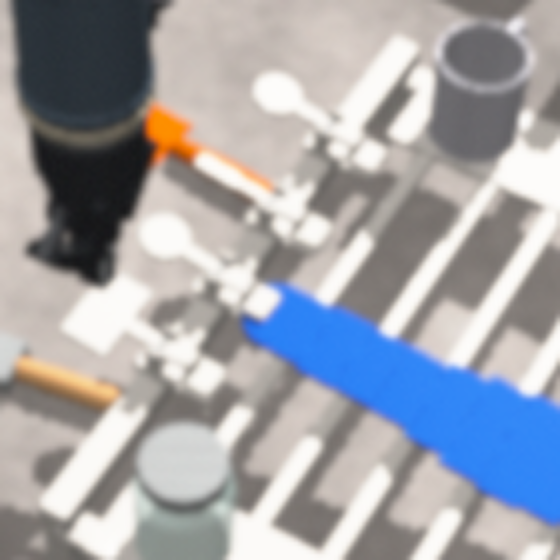

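The shut fingertips show at crop (98,282), against (93,285) predicted, right above the wide tab's place. Descending.

```bash
python3 -m inch '[{"gripper":0,"x":1,"y":2,"z":-14,"wx":0,"wy":0,"wz":0},{"gripper":0,"x":1,"y":2,"z":-24,"wx":0,"wy":0,"wz":0},{"gripper":0,"x":1,"y":2,"z":-28,"wx":0,"wy":0,"wz":0},{"gripper":0,"x":1,"y":2,"z":-30,"wx":0,"wy":0,"wz":0},{"gripper":0,"x":1,"y":2,"z":-32,"wx":0,"wy":0,"wz":0},{"gripper":0,"x":1,"y":2,"z":-34,"wx":0,"wy":0,"wz":0},{"gripper":0,"x":1,"y":2,"z":-36,"wx":0,"wy":0,"wz":0},{"gripper":0,"x":1,"y":2,"z":-37,"wx":0,"wy":0,"wz":0},{"gripper":0,"x":1,"y":2,"z":-38,"wx":0,"wy":0,"wz":0},{"gripper":0,"x":1,"y":2,"z":-39,"wx":0,"wy":0,"wz":0}]'
```

```text
time_s: 2.7
position: [0.5053, -0.0706, 0.1174]
eef_rot: [[-0.996, -0.084, -0.0], [-0.084, 0.996, 0.0], [0.0, 0.0, -1.0]]
contact_force: [-1.6, 1.0, 2.5]
width: 0.001
gripper_force: 1.2
```

Contact at about z 0.117, as the geometry says. I'll go on to about 0.107 at the same pace.

```bash
python3 -m inch '[{"gripper":0,"x":0,"y":0,"z":-1,"wx":0,"wy":0,"wz":0},{"gripper":0,"x":0,"y":0,"z":-2,"wx":0,"wy":0,"wz":0},{"gripper":0,"x":0,"y":0,"z":-3,"wx":0,"wy":0,"wz":0},{"gripper":0,"x":0,"y":0,"z":-4,"wx":0,"wy":0,"wz":0},{"gripper":0,"x":0,"y":0,"z":-5,"wx":0,"wy":0,"wz":0},{"gripper":0,"x":0,"y":0,"z":-6,"wx":0,"wy":0,"wz":0},{"gripper":0,"x":0,"y":0,"z":-7,"wx":0,"wy":0,"wz":0},{"gripper":0,"x":0,"y":0,"z":-8,"wx":0,"wy":0,"wz":0},{"gripper":0,"x":0,"y":0,"z":-9,"wx":0,"wy":0,"wz":0},{"gripper":0,"x":0,"y":0,"z":-10,"wx":0,"wy":0,"wz":0}]'
```

```text
time_s: 3.53
position: [0.5054, -0.0707, 0.1072]
eef_rot: [[-0.996, -0.084, -0.0], [-0.084, 0.996, -0.0], [0.0, -0.0, -1.0]]
contact_force: [-2.7, -0.4, 4.0]
width: -0.004
gripper_force: 1.7
```

```bash
python3 -m inch '[{"gripper":0,"x":0,"y":0,"z":-1,"wx":0,"wy":0,"wz":0},{"gripper":0,"x":0,"y":0,"z":-1.5,"wx":0,"wy":0,"wz":0},{"gripper":0,"x":0,"y":0,"z":-1.5,"wx":0,"wy":0,"wz":0},{"gripper":0,"x":0,"y":0,"z":3,"wx":0,"wy":0,"wz":0},{"gripper":0,"x":0,"y":0,"z":18,"wx":0,"wy":0,"wz":0},{"gripper":0,"x":0,"y":0,"z":45,"wx":0,"wy":0,"wz":0},{"gripper":0,"x":-3,"y":30,"z":65,"wx":0,"wy":0,"wz":0},{"gripper":0,"x":-6,"y":68,"z":65,"wx":0,"wy":0,"wz":0},{"gripper":0,"x":-9,"y":106,"z":65,"wx":0,"wy":0,"wz":0},{"gripper":0,"x":-12,"y":144,"z":65,"wx":0,"wy":0,"wz":0}]'
python3 -m inch '[{"gripper":0,"x":-3,"y":35,"z":0,"wx":0,"wy":0,"wz":0},{"gripper":0,"x":-6,"y":70,"z":0,"wx":0,"wy":0,"wz":0},{"gripper":0,"x":-8,"y":91,"z":0,"wx":0,"wy":0,"wz":0},{"gripper":0,"x":-8,"y":91,"z":-15,"wx":0,"wy":0,"wz":0},{"gripper":0,"x":-8,"y":91,"z":-22,"wx":0,"wy":0,"wz":0},{"gripper":0,"x":-8,"y":91,"z":-22,"wx":0,"wy":0,"wz":0},{"gripper":0,"x":-8,"y":91,"z":-22,"wx":0,"wy":0,"wz":0},{"gripper":0,"x":-8,"y":91,"z":-22,"wx":0,"wy":0,"wz":0},{"gripper":0,"x":-8,"y":91,"z":-22,"wx":0,"wy":0,"wz":0},{"gripper":0,"x":-8,"y":91,"z":-22,"wx":0,"wy":0,"wz":0}]'
python3 - <<'E'
from h import *
g=r.grab_frame('scene');print(proj(g,r.sense()['position']))
f=g['frame'][140:280,260:400];cv2.imwrite('pics/s3.png',cv2.resize(f,None,fx=4,fy=4,interpolation=cv2.INTER_CUBIC))
E
```

```text
time_s: 4.37
position: [0.494, 0.0749, 0.1733]
eef_rot: [[-0.997, -0.083, 0.003], [-0.083, 0.997, 0.001], [-0.003, 0.0, -1.0]]
contact_force: [0.9, -0.1, -0.0]
width: -0.0
gripper_force: 0.0
time_s: 5.2
position: [0.4859, 0.1638, 0.1508]
eef_rot: [[-0.997, -0.083, 0.001], [-0.083, 0.997, 0.0], [-0.001, 0.0, -1.0]]
contact_force: [-0.8, -0.3, -0.2]
width: -0.004
gripper_force: 0.0
[[328.7957858  156.34195833]]
```

View pics/s3.png

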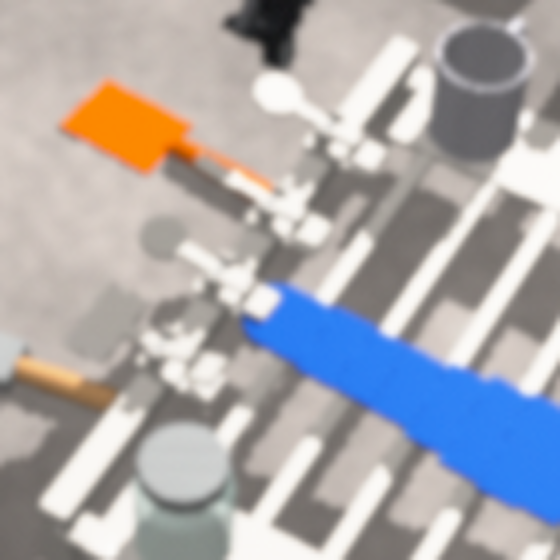

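The fingertips stand over the round tab, at crop (279,65). The wide tab, now in the arm's shadow, has sunk from row 311 to about 322. Pressing round.

```bash
python3 -m inch '[{"gripper":0,"x":0,"y":0,"z":-12,"wx":0,"wy":0,"wz":0},{"gripper":0,"x":0,"y":0,"z":-23,"wx":0,"wy":0,"wz":0},{"gripper":0,"x":0,"y":0,"z":-27,"wx":0,"wy":0,"wz":0},{"gripper":0,"x":0,"y":0,"z":-29,"wx":0,"wy":0,"wz":0},{"gripper":0,"x":0,"y":0,"z":-30,"wx":0,"wy":0,"wz":0},{"gripper":0,"x":0,"y":0,"z":-31,"wx":0,"wy":0,"wz":0},{"gripper":0,"x":0,"y":0,"z":-32,"wx":0,"wy":0,"wz":0},{"gripper":0,"x":0,"y":0,"z":-33,"wx":0,"wy":0,"wz":0},{"gripper":0,"x":0,"y":0,"z":-34,"wx":0,"wy":0,"wz":0},{"gripper":0,"x":0,"y":0,"z":-35,"wx":0,"wy":0,"wz":0}]'
python3 -m inch '[{"gripper":0,"x":0,"y":0,"z":-1,"wx":0,"wy":0,"wz":0},{"gripper":0,"x":0,"y":0,"z":-2,"wx":0,"wy":0,"wz":0},{"gripper":0,"x":0,"y":0,"z":-3,"wx":0,"wy":0,"wz":0},{"gripper":0,"x":0,"y":0,"z":-4,"wx":0,"wy":0,"wz":0},{"gripper":0,"x":0,"y":0,"z":-5,"wx":0,"wy":0,"wz":0},{"gripper":0,"x":0,"y":0,"z":-6,"wx":0,"wy":0,"wz":0},{"gripper":0,"x":0,"y":0,"z":-7,"wx":0,"wy":0,"wz":0},{"gripper":0,"x":0,"y":0,"z":-8,"wx":0,"wy":0,"wz":0},{"gripper":0,"x":0,"y":0,"z":-9,"wx":0,"wy":0,"wz":0},{"gripper":0,"x":0,"y":0,"z":-10,"wx":0,"wy":0,"wz":0}]'
```

```text
time_s: 6.08
position: [0.4854, 0.1644, 0.1154]
eef_rot: [[-0.996, -0.084, 0.0], [-0.084, 0.996, 0.0], [-0.0, 0.0, -1.0]]
contact_force: [-1.0, -0.2, 2.4]
width: 0.0
gripper_force: 1.3
time_s: 6.92
position: [0.4855, 0.1644, 0.1052]
eef_rot: [[-0.996, -0.084, 0.0], [-0.084, 0.996, 0.0], [-0.0, 0.0, -1.0]]
contact_force: [-1.6, -1.0, 3.2]
width: 0.001
gripper_force: 1.8
```

```bash
python3 -m inch '[{"gripper":0,"x":0,"y":0,"z":4,"wx":0,"wy":0,"wz":0},{"gripper":0,"x":0,"y":0,"z":18,"wx":0,"wy":0,"wz":0},{"gripper":0,"x":0,"y":0,"z":45,"wx":0,"wy":0,"wz":0},{"gripper":0,"x":2,"y":-25,"z":55,"wx":0,"wy":0,"wz":0},{"gripper":0,"x":5,"y":-60,"z":55,"wx":0,"wy":0,"wz":0},{"gripper":0,"x":7,"y":-83,"z":55,"wx":0,"wy":0,"wz":0},{"gripper":0,"x":7,"y":-83,"z":45,"wx":0,"wy":0,"wz":0},{"gripper":0,"x":7,"y":-83,"z":45,"wx":0,"wy":0,"wz":0},{"gripper":0,"x":7,"y":-83,"z":45,"wx":0,"wy":0,"wz":0},{"gripper":0,"x":7,"y":-83,"z":45,"wx":0,"wy":0,"wz":0}]'
python3 - <<'E'
from h import *
g=r.grab_frame('scene');print(proj(g,r.sense()['position']))
f=g['frame'][140:280,260:400];cv2.imwrite('pics/s4.png',cv2.resize(f,None,fx=4,fy=4,interpolation=cv2.INTER_CUBIC))
E
```

```text
time_s: 7.75
position: [0.4927, 0.0823, 0.1505]
eef_rot: [[-0.996, -0.085, 0.0], [-0.085, 0.996, 0.0], [-0.0, 0.0, -1.0]]
contact_force: [0.0, -0.7, 0.4]
width: -0.002
gripper_force: 0.0
[[314.62003497 173.96938786]]
```

View pics/s4.png

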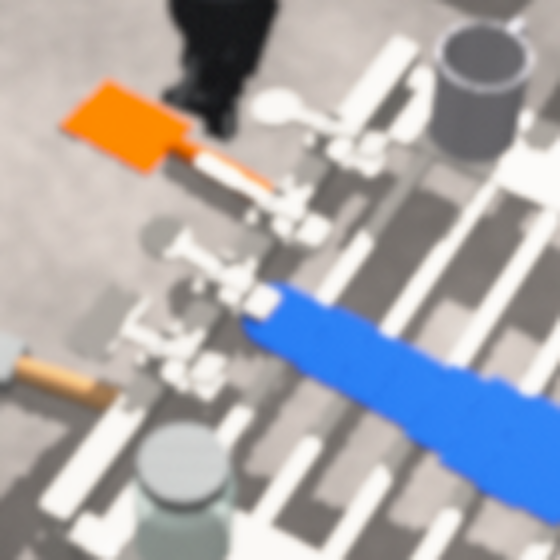

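Round is clearly lowered: disc centre row went from 93 to 107. The narrow tab is seen from (197,160) to (240,183), suggesting it lies about 4 mm farther towards −y than aimed, as the top view also said. I'll shift −4 mm and press.

```bash
python3 -m inch '[{"gripper":0,"x":0,"y":-4,"z":-12,"wx":0,"wy":0,"wz":0},{"gripper":0,"x":0,"y":-4,"z":-23,"wx":0,"wy":0,"wz":0},{"gripper":0,"x":0,"y":-4,"z":-27,"wx":0,"wy":0,"wz":0},{"gripper":0,"x":0,"y":-4,"z":-29,"wx":0,"wy":0,"wz":0},{"gripper":0,"x":0,"y":-4,"z":-30,"wx":0,"wy":0,"wz":0},{"gripper":0,"x":0,"y":-4,"z":-31,"wx":0,"wy":0,"wz":0},{"gripper":0,"x":0,"y":-4,"z":-32,"wx":0,"wy":0,"wz":0},{"gripper":0,"x":0,"y":-4,"z":-33,"wx":0,"wy":0,"wz":0},{"gripper":0,"x":0,"y":-4,"z":-34,"wx":0,"wy":0,"wz":0},{"gripper":0,"x":0,"y":-4,"z":-35,"wx":0,"wy":0,"wz":0}]'
python3 -m inch '[{"gripper":0,"x":0,"y":0,"z":-1,"wx":0,"wy":0,"wz":0},{"gripper":0,"x":0,"y":0,"z":-2,"wx":0,"wy":0,"wz":0},{"gripper":0,"x":0,"y":0,"z":-3,"wx":0,"wy":0,"wz":0},{"gripper":0,"x":0,"y":0,"z":-4,"wx":0,"wy":0,"wz":0},{"gripper":0,"x":0,"y":0,"z":-5,"wx":0,"wy":0,"wz":0},{"gripper":0,"x":0,"y":0,"z":-6,"wx":0,"wy":0,"wz":0},{"gripper":0,"x":0,"y":0,"z":-7,"wx":0,"wy":0,"wz":0},{"gripper":0,"x":0,"y":0,"z":-8,"wx":0,"wy":0,"wz":0},{"gripper":0,"x":0,"y":0,"z":-9,"wx":0,"wy":0,"wz":0},{"gripper":0,"x":0,"y":0,"z":-10,"wx":0,"wy":0,"wz":0}]'
```

```text
time_s: 8.63
position: [0.4924, 0.0775, 0.1154]
eef_rot: [[-0.996, -0.084, 0.0], [-0.084, 0.996, 0.0], [-0.0, 0.0, -1.0]]
contact_force: [-1.8, 0.6, 2.7]
width: 0.003
gripper_force: 1.3
time_s: 9.47
position: [0.4925, 0.0773, 0.1052]
eef_rot: [[-0.996, -0.084, 0.0], [-0.084, 0.996, -0.0], [-0.0, -0.0, -1.0]]
contact_force: [-3.5, 1.5, 3.4]
width: -0.001
gripper_force: 1.8
```

Same force pattern as before. Lifting clear and back towards +y, high, then a final look.

```bash
python3 -m inch '[{"gripper":0,"x":0,"y":0,"z":4,"wx":0,"wy":0,"wz":0},{"gripper":0,"x":0,"y":0,"z":18,"wx":0,"wy":0,"wz":0},{"gripper":0,"x":0,"y":0,"z":50,"wx":0,"wy":0,"wz":0},{"gripper":0,"x":0,"y":0,"z":90,"wx":0,"wy":0,"wz":0},{"gripper":0,"x":-8,"y":25,"z":115,"wx":0,"wy":0,"wz":0},{"gripper":0,"x":-18,"y":60,"z":120,"wx":0,"wy":0,"wz":0},{"gripper":0,"x":-28,"y":95,"z":120,"wx":0,"wy":0,"wz":0},{"gripper":0,"x":-38,"y":130,"z":120,"wx":0,"wy":0,"wz":0},{"gripper":0,"x":-48,"y":165,"z":120,"wx":0,"wy":0,"wz":0},{"gripper":0,"x":-58,"y":200,"z":120,"wx":0,"wy":0,"wz":0}]'
python3 -m inch '[{"gripper":0,"x":-10,"y":30,"z":0,"wx":0,"wy":0,"wz":0},{"gripper":0,"x":-20,"y":60,"z":0,"wx":0,"wy":0,"wz":0},{"gripper":0,"x":-30,"y":90,"z":0,"wx":0,"wy":0,"wz":0},{"gripper":0,"x":-40,"y":120,"z":0,"wx":0,"wy":0,"wz":0},{"gripper":0,"x":-50,"y":150,"z":0,"wx":0,"wy":0,"wz":0},{"gripper":0,"x":-60,"y":180,"z":0,"wx":0,"wy":0,"wz":0},{"gripper":0,"x":-70,"y":210,"z":0,"wx":0,"wy":0,"wz":0},{"gripper":0,"x":-80,"y":240,"z":0,"wx":0,"wy":0,"wz":0},{"gripper":0,"x":-80,"y":240,"z":0,"wx":0,"wy":0,"wz":0},{"gripper":0,"x":-80,"y":240,"z":0,"wx":0,"wy":0,"wz":0}]'
python3 - <<'E'
from h import *
g=r.grab_frame('scene')
f=g['frame'][140:280,260:400];cv2.imwrite('pics/s5.png',cv2.resize(f,None,fx=4,fy=4,interpolation=cv2.INTER_CUBIC))
E
```

```text
time_s: 10.3
position: [0.4342, 0.2789, 0.2258]
eef_rot: [[-0.997, -0.084, 0.001], [-0.084, 0.997, 0.001], [-0.001, 0.0, -1.0]]
contact_force: [1.3, -0.7, 0.2]
width: -0.002
gripper_force: 0.0
time_s: 11.13
position: [0.3532, 0.5191, 0.2249]
eef_rot: [[-0.996, -0.087, -0.0], [-0.087, 0.996, 0.0], [0.0, 0.0, -1.0]]
contact_force: [0.3, -1.0, -0.2]
width: 0.0
gripper_force: 0.0
```

View pics/s5.png

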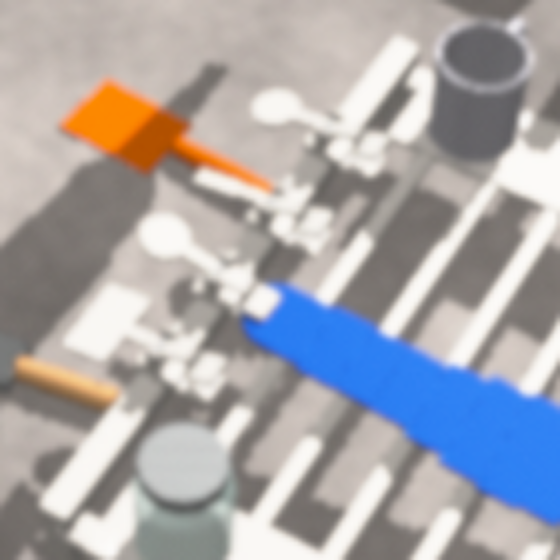

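All three tabs have sunk: wide row 311→322, round 93→107, narrow lower and flatter. The insole tab is unchanged at (166,236) and nothing else has moved. Handing in.

```bash
python3 -c "
from cell import r
print(r.close_job())"
```

```text
the job is handed in; nothing more can be done
None
```

I pressed the wide, round and narrow tabs open in that order, by my estimate to about 0.27–0.35 rad with readings of 5 N or less, left the insole clip untouched, and handed the job in at about 11 s; the hand-in returned no verdict.

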